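# Square up a pile of block blanks with a separator

## Robot

A 7-joint arm with a two-finger parallel gripper is mounted at the origin on the work surface. World frame = base frame: x ahead of the robot, y to its left, z up, the work surface at z = 0. Lengths are in m, angles in rad, forces in N, time in s.
With the tool pointing down it reaches from about 0.35 to 0.9 m from the base axis. Payload 8.1 kg.
Tool frame: the origin (TCP) lies on the centre line of the jaws, within the pads' length; the fingertips stand 11 mm ahead of it and the grasp point (between the pads) lies 8 mm behind it (arm.nose_length is the distance from the TCP to the fingertips, in m); z points along the fingers, y is the line along which they close (so a half turn about z gives the same grasp; the last joint's range is limited). The gripper opens to 92 mm and grips with 3 to 60 N. Pads are 19 mm wide; open, the fingers measure 130 mm over their backs; the gripper's body (75 mm by 190 mm) begins 47 mm behind the grasp point.
Start: joints at [1.165, 0.434, 0.025, 1.573, -0.012, 1.134, -0.075], TCP at [0.186, -0.597, 0.238] pointing down, gripper open.
Joint ranges: [-2.62, 2.62], [-0.44, 2.09], [-1.27, 1.32], [0.08, 2.57], [-1.32, 4.46], [0.12, 2], [-2.74, 2.74]. Speed limits (rad/s): [2.22, 2.22, 3.01, 3.01, 3.14, 3.14, 3.14].

## Interface

Orientations are given as a rotation vector (axis times angle).
In Python, from cell import arm gives the robot as it stands.
- The arm moves only by the tool jog_arm, never from a script. Its argument "moves" is a list of rows, each a list of 4 numbers: the shift along the tool's x, y, z in m, then the turn about the tool's z in rad. In form: [[tx, ty, tz, spin], ...]. A call has 1 to 20 rows; each row is the pose to reach, as a shift and turn from the pose commanded when the call began, along the tool's axes at that moment; what a row does not reach only later rows make up. A row lasts 1/8 s, in which the tool goes at most 62.5 mm and 10.7 degrees, less where a joint would pass 70% of its speed; a pose out of reach is approached as far as the arm can. A call with a gripper value outside its range is refused whole. "hand" is the finger opening in m, from 0 to 0.0918, set as the call begins (left out, the last holds). The fingers move at their own pace and stop on an object; "newtons" is the grip in N (left out, the last holds). Time passes only in rows, so rows that repeat a pose let the fingers close. It gives the time, the measured TCP pose, the force, the opening and the grip force at its end, in the units of the state.
- arm.observe(): the state, without advancing time (a new reading comes with each control period).
- arm.get_image(name): name is "scene" or "top" or "wrist"; returns a dict with "color" (480x640x3 uint8, red, green, blue), "z_map" (480x640 float32, m along the optical axis (not along the pixel's ray), 0 where there is no reading), "fx", "fy", "cx", "cy" (pixels), "rvec" (rotation vector, rad) and "tvec" (3), from world to camera coordinates, as OpenCV has them. Camera axes: x right, y down, z forward; pixel columns grow to the right and rows downward; lengths in m; the calibration is good to about 2 mm. A picture is of the moment at which its call begins.
- arm.sign_off(): hands the job in; it is judged then, once.
The state is a dict: "clock": time; "joints": joint angles; "dq": joint speeds; "joint_efforts": joint torques, N m; "position": TCP position; "ee_rot": TCP orientation; "force": force on the tool from outside, world axes, zero at the start; "ft_torque": the same for the moment, N m; "width": opening from 0.0 (shut) to 1.0 (fully open); "gripper_force": force on a finger pad.
Only numpy, scipy, OpenCV 4.12 (cv2) and the standard library are available. Lean on these libraries where they do the work, as an engineer would, in place of code of your own. Each camera call takes 0.05 s, during which the arm holds its last target. There are 200 camera calls.

## Task

Tap the untidy pile of three dark wooden blanks in the squaring jig until all their edges are flush and up against the jig's two side posts and its end stop. Then lay the yellow separator board on the pile and the fourth blank on top of it, and tap these in as well, so that the whole pile ends square, flush and touching the posts and the stop. Leave the jar, the carved printing block, the blue dye tray and the low white-topped tin where they are.

Things in the scene. Friction and masses are not known exactly. Their poses are not given: they have to be found in the camera images.
- jig: squaring jig, fixed: a pale plywood base board 10 mm thick, -38 to 74 mm along its x and -25 to 52 mm along its y (plates overhang it at -x and -y), with two steel side posts (+y) and a steel end stop (+x), all 42 mm high above the board. Its -x and -y sides are open for tapping. Origin on its underside, straight below the home spot; turned up to 0.45 rad
- posts (a point): point on the base board midway between the inner faces of the two side posts, 33 mm from home along jig +y. The posts, 14 x 14 mm, have their centres 32 mm either side of it along jig x and lie beyond it in y; the 50 mm between them is open, so a finger passes
- stop (a point): point on the base board at the middle of the inner face of the end stop, 55 mm from home along jig +x; the stop is 14 mm thick (x) and 40 mm wide (y)
- home (a point): centre of the home spot on the top face of the jig's base board (10 mm above the table), with the axes of the jig: a plate pushed fully home has its centre above this point and its long side along x
- blank_a: dark wooden printing-block blank, a plain plate 110 (own x) x 66 (own y) x 10 mm thick, about 70 g; origin at the centre of its underside; bottom of the pile, resting on the jig's board
- blank_b: dark wooden printing-block blank, a plain plate 110 (own x) x 66 (own y) x 10 mm thick, about 70 g; origin at the centre of its underside; second in the pile, on blank_a
- blank_c: dark wooden printing-block blank, a plain plate 110 (own x) x 66 (own y) x 10 mm thick, about 70 g; origin at the centre of its underside; third, top of the pile at the start
- blank_d: dark wooden printing-block blank, a plain plate 110 (own x) x 66 (own y) x 10 mm thick, about 70 g; origin at the centre of its underside; fourth blank, lying on rest_a with its edges overhanging it
- separator: yellow painted separator board, 110 (own x) x 66 (own y) x 6 mm thick, about 50 g; origin at the centre of its underside; lies on rest_b with its edges overhanging it
- rest_a: pale wooden rest fixed to the table, 70 (x) x 34 (y) x 20 mm high, origin at the centre of its underside; carries the fourth blank
- rest_b: the same, carrying the separator
- jar: bystander: upright jar of dye with a red cap, 60 mm across, 60 mm high, origin at the centre of its underside
- print_block: bystander: carved wooden printing block with a grip bar on its back, 80 x 60 mm, 58 mm high, origin at the centre of its underside
- dye_tray: bystander: open blue tray, 80 x 70 mm, 30 mm high, origin at the centre of its underside
- tin: bystander: low round tin with a white top and a green band, 64 mm across, 40 mm high, origin at the centre of its underside
Things that resemble listed ones, but are neither listed nor needed, are in the scene too. Leave any green look-alike of the blank_b alone. Leave any red look-alike of the blank_c alone.

How it is judged:
On the way, in this order (a step that is already met when the one before it is completed fails the run):
1. the three blanks of the pile are flush and home against the posts and the stop (x of blank_a in the frame of home between -0.003 and 0.003 m and y of blank_a in the frame of home between -0.003 and 0.003 m and angle between the x axis of each of blank_a, blank_b, blank_c and the x axis of jig, either way round below 0.045 rad and z of blank_a in the frame of home between -0.003 and 0.003 m and angle between each of blank_a, blank_b, blank_c's own z axis and vertical below 0.06 rad and x of blank_b in the frame of home between -0.003 and 0.003 m and y of blank_b in the frame of home between -0.003 and 0.003 m and z of blank_b in the frame of home between 0.007 and 0.013 m and x of blank_c in the frame of home between -0.003 and 0.003 m and y of blank_c in the frame of home between -0.003 and 0.003 m and z of blank_c in the frame of home between 0.017 and 0.023 m), for 0.2 s.
2. the separator lies flat on the three blanks (x of separator in the frame of home between -0.03 and 0.03 m and y of separator in the frame of home between -0.025 and 0.025 m and z of separator in the frame of home between 0.027 and 0.033 m and angle between separator's own z axis and vertical below 0.06 rad), for 0.2 s.
3. the fourth blank lies flat on the separator (x of blank_d in the frame of home between -0.03 and 0.03 m and y of blank_d in the frame of home between -0.025 and 0.025 m and z of blank_d in the frame of home between 0.033 and 0.039 m and angle between blank_d's own z axis and vertical below 0.06 rad), for 0.2 s.
At the end, for the whole second after the job is handed in: Pile from below: three blanks, separator, fourth blank, all lying flat and still; each plate within 3 mm of home along both jig axes and within 0.045 rad of the jig's direction (all of step 1 and x of separator in the frame of home between -0.003 and 0.003 m and y of separator in the frame of home between -0.003 and 0.003 m and angle between the x axis of each of separator, blank_d and the x axis of jig, either way round below 0.045 rad and z of separator in the frame of home between 0.027 and 0.033 m and angle between each of separator, blank_d's own z axis and vertical below 0.06 rad and x of blank_d in the frame of home between -0.003 and 0.003 m and y of blank_d in the frame of home between -0.003 and 0.003 m and z of blank_d in the frame of home between 0.033 and 0.039 m and linear speed of each of blank_a, blank_b, blank_c, blank_d, separator below 0.01 m/s); the robot touches nothing.
It fails at once if a bystander (jar, printing block, dye tray, tin) is shifted more than 20 mm or tipped (distance of any of jar, print_block, dye_tray, tin from where it was at the start of the episode above 0.02 m or angle between any of jar, print_block, dye_tray, tin's own z axis and vertical above 0.3 rad).
It also fails if it takes over 72 s, if anything falls off the work surface, if the arm or the gripper's body presses on something with over 40 N, if the wrist force passes 120 N, or if a joint passes its speed limit or range.

## Working session

There is one attempt and no reset: what is moved stays moved. The work goes in short steps, Python scripts to look and compute and a tool call to move; the robot and the scene stay as the last step left them, time stands still between calls to the robot, and variables do not carry over. Pictures are saved under pics/ and viewed, at most 10 in all, crops included, and the job is handed in when it is done.

Besides the shell and the picture viewer there is one more tool, called after "Emit:" in YAML: its name, and indented under it one key for each argument. jog_arm: Moves the arm, as the interface text tells. Its arguments: {"type":"object","properties":{"moves":{"type":"array"},"hand":{"type":"number"},"newtons":{"type":"number"}},"required":["moves"]}

```bash
ls; mkdir -p pics; python3 - <<'E'
from cell import arm
import cv2,numpy as np
s=arm.observe();print(s)
for n in("top","scene"):
    i=arm.get_image(n);cv2.imwrite(f"pics/{n}0.png",i["color"][...,::-1]);np.savez(f"{n}0.npz",**i)
    print(n,i["fx"],i["cx"],i["cy"],i["rvec"],i["tvec"],(i["z_map"]>0).mean())
E
```

```text
pics
{'clock': 0.0, 'joints': array([ 1.16540873,  0.43520721,  0.02498143,  1.57412934, -0.01157216,
        1.13399203, -0.07510112]), 'dq': array([ 1.11727214e-03, -7.43639517e-04, -3.63238920e-04,  3.10776183e-03,
        8.31673161e-05,  1.96690320e-04,  8.86547857e-04]), 'joint_efforts': array([ 1.09378521e-03, -6.67838144e+01,  9.86136161e-01, -3.14457321e+01,
       -6.02897652e-02,  4.30510368e-02,  1.27698445e-04]), 'position': array([ 0.18614407, -0.59610326,  0.2369424 ]), 'ee_rot': array([-3.10415398e+00, -4.73466692e-01,  6.42490854e-04]), 'force': array([ 1.36795579, -0.05984858,  0.11468983]), 'ft_torque': array([ 0.00715321, -0.01612383, -0.00015017]), 'gripper_force': 0.0, 'width': 1.001570685418966}
top 612.6315354148846 319.1541153424155 247.70948084889773 [ 2.20552859 -2.20099343  0.05772022] [-0.00466826  0.55063785  1.31434614] 0.99580078125
scene 620.790149728573 317.5429946759167 238.11915352733678 [ 0.65004591  2.51015887 -1.34951824] [ 0.49002447 -0.10355769  1.48846253] 0.9960384114583334
```

View pics/top0.png

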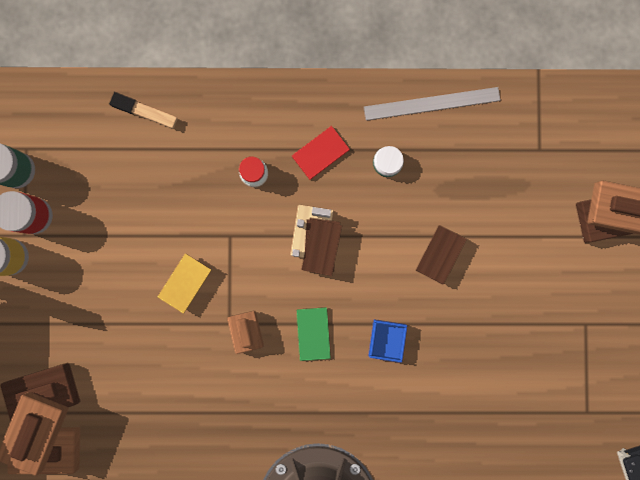

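View pics/scene0.png

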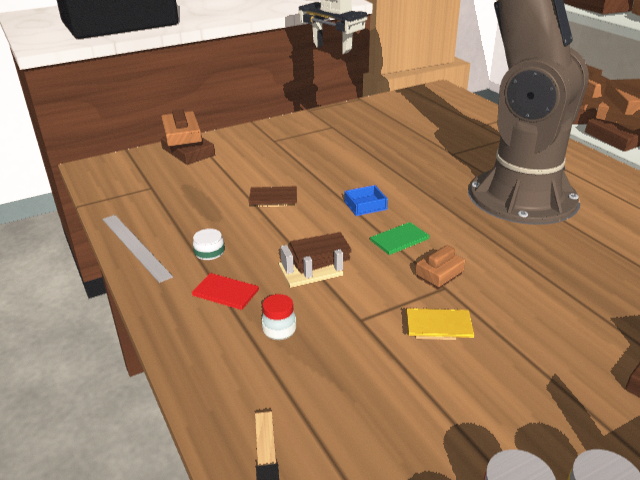

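Top view: the jig is at about (318,235), with posts at (301,223) and (296,253) and the stop at (321,213). The pile lies on it. The only dark plate lying on its own is at (445,255), so that's blank_d. The yellow plate at (185,283) is the separator. The green plate (314,334) and red plate (321,153) are look-alikes to leave alone. The scene view agrees: blank_d at (273,197), separator at (440,323).

```bash
cat > h.py <<'E'
import numpy as np,cv2
from scipy.spatial.transform import Rotation as R
def cloud(i):
    z=i["z_map"].astype(float);v,u=np.mgrid[:480,:640]
    p=np.stack([(u-i["cx"])/i["fx"]*z,(v-i["cy"])/i["fy"]*z,z],-1)
    Rm=R.from_rotvec(i["rvec"]).as_matrix();return (p-i["tvec"])@Rm
def proj(i,P):
    return cv2.projectPoints(np.array(P,float).reshape(-1,1,3),np.array(i["rvec"],float),np.array(i["tvec"],float),np.array([[i["fx"],0,i["cx"]],[0,i["fy"],i["cy"]],[0,0,1]],float),None)[0][:,0]
def ray(i,uv,z):
    Rm=R.from_rotvec(i["rvec"]).as_matrix();c=-Rm.T@i["tvec"]
    uv=np.atleast_2d(uv).astype(float)
    d=np.c_[(uv[:,0]-i["cx"])/i["fx"],(uv[:,1]-i["cy"])/i["fy"],np.ones(len(uv))]@Rm
    return c+d*((z-c[2])/d[:,2])[:,None]
def rect(p):
    "centre, sizes, direction of the long side"
    (c,s,a)=cv2.minAreaRect(np.float32(p)*1000);a=np.deg2rad(a)
    if s[0]<s[1]:s=s[::-1];a+=np.pi/2
    return np.array(c)/1000,np.array(s),(a+np.pi/2)%np.pi-np.pi/2
def big(m):
    n,l,st,_=cv2.connectedComponentsWithStats(m.astype(np.uint8));return l==1+st[1:,4].argmax()
def plate(i,col,box,zlo=.005):
    P=cloud(i);h=cv2.cvtColor(i["color"],cv2.COLOR_RGB2HSV).astype(int)
    b=(P[...,0]>box[0])&(P[...,0]<box[1])&(P[...,1]>box[2])&(P[...,1]<box[3])&(P[...,2]>zlo)
    m=b&(((h[...,0]>20)&(h[...,0]<35)&(h[...,1]>150)) if col=='y' else (h[...,2]<110))
    zt=np.percentile(P[m][:,2],70);m=big(m&(abs(P[...,2]-zt)<.006))
    z=np.median(P[m][:,2]);v,u=np.nonzero(m);q=ray(i,np.c_[u,v],z)
    return (z,)+rect(q[:,:2])
E
python3 - <<'E'
from h import *
for n in("top","scene"):
    i=dict(np.load(n+"0.npz"));P=cloud(i)
    print(n,"table",np.median(P[330:350,270:285,2]) if n=="top" else np.median(P[330:350,350:370,2]))
    t=dict(np.load("top0.npz"));T=cloud(t)
    for nm,c,px in(("sep","y",(185,283)),("d","k",(441,254)),("pile","k",(322,247))):
        x,y=T[px[1],px[0],:2];print(nm,plate(i,c,(x-.09,x+.09,y-.09,y+.09)))
    if n=="top":
        for nm,px in(("post1",(301,223)),("post2",(296,253)),("stop",(321,213)),("jar",(253,168)),("tin",(389,160)),("pb",(245,330)),("tray",(388,341)),("base",(304,238)),("green",(314,334)),("red",(321,153))):print(nm,P[px[1],px[0]].round(3))
E
```

```text
top table 0.0006986036322317592
sep (np.float64(0.026961250643935075), array([0.49073468, 0.27512369]), array([67.84034729, 62.22924805]), np.float64(-0.5629392575370584))
d (np.float64(0.03110242899382422), array([ 0.53696747, -0.26383054]), array([109.83804321,  66.65388489]), np.float64(-0.4702726366159613))
pile (np.float64(0.04111267386528967), array([ 0.55066919, -0.00831403]), array([109.88481903,  65.92333984]), np.float64(-0.20096866060205))
post1 [0.601 0.035 0.049]
post2 [0.538 0.046 0.048]
stop [ 0.622 -0.007  0.053]
jar [0.716 0.136 0.059]
tin [ 0.738 -0.153  0.036]
pb [0.377 0.15  0.059]
tray [ 0.349 -0.153  0.003]
base [0.572 0.029 0.013]
green [0.364 0.007 0.009]
red [ 0.758 -0.007  0.011]
scene table -0.00020674231097782904
sep (np.float64(0.025698186239529346), array([0.47457962, 0.28962717]), array([109.84850311,  70.15688324]), np.float64(-0.559285666837579))
d (np.float64(0.02898300178950479), array([ 0.53788776, -0.25570192]), array([109.43911743,  74.44263458]), np.float64(-0.4532997117776407))
pile (np.float64(0.0395671849594727), array([0.5529552 , 0.00541539]), array([110.99104309,  83.63868713]), np.float64(-0.20306656575075976))
```

```bash
python3 - <<'E'
import cv2
a=cv2.imread("pics/top0.png");c=[a[195:285,270:370],a[210:300,400:500],a[240:330,135:235]]
cv2.imwrite("pics/crop0.png",cv2.hconcat([cv2.resize(x,(266,240),interpolation=cv2.INTER_CUBIC) for x in c]))
E
```

```text
(no output)
```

View pics/crop0.png

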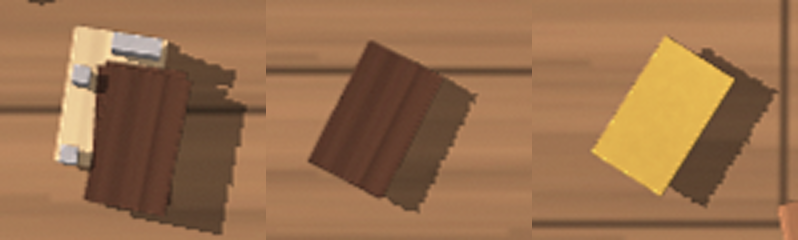

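The crop confirms the picks. Left is the pile in the jig with its metal posts and stop, middle is the lone dark blank_d, right is the yellow separator. I'll move the wrist camera over the jig next.

```bash
cat >> h.py <<'E'
def rel(s,xyz,yaw):
    "tool-frame shift and spin to put the TCP at xyz with tool x at world angle yaw (pointing down)"
    M=R.from_rotvec(s["ee_rot"]).as_matrix();d=M.T@(np.array(xyz)-s["position"])
    y0=np.arctan2(M[1,0],M[0,0]);return d.round(4),round((y0-yaw+np.pi/2)%np.pi-np.pi/2,3)
E
python3 -c "
from cell import arm;from h import *
print(rel(arm.observe(),(.50,.0,.24),-.19))"
```

```text
(array([ 0.4773, -0.4755, -0.0024]), np.float64(0.493))
```

Emit:
jog_arm:
  moves:
    - [0.477,-0.475,-0.002,0.493]
    - [0.477,-0.475,-0.002,0.493]
    - [0.477,-0.475,-0.002,0.493]
    - [0.477,-0.475,-0.002,0.493]
    - [0.477,-0.475,-0.002,0.493]
    - [0.477,-0.475,-0.002,0.493]
    - [0.477,-0.475,-0.002,0.493]
    - [0.477,-0.475,-0.002,0.493]
    - [0.477,-0.475,-0.002,0.493]
    - [0.477,-0.475,-0.002,0.493]
    - [0.477,-0.475,-0.002,0.493]
    - [0.477,-0.475,-0.002,0.493]
    - [0.477,-0.475,-0.002,0.493]
    - [0.477,-0.475,-0.002,0.493]
    - [0.477,-0.475,-0.002,0.493]
    - [0.477,-0.475,-0.002,0.493]
  hand: 0.06

```text
clock: 2.1
position: [0.4999, -0.0016, 0.2398]
ee_rot: [3.127, -0.3, 0.0]
force: [0.3, 0.5, -1.0]
width: 0.655
gripper_force: 0.0
```

```bash
python3 - <<'E'
from cell import arm
from h import *
s=arm.observe();i=arm.get_image("wrist");np.savez("w1.npz",**i)
cv2.imwrite("pics/w1.png",i["color"][...,::-1]);print(s["clock"],s["position"],s["ee_rot"],s["joints"])
Rm=R.from_rotvec(i["rvec"]).as_matrix();print("cam",-Rm.T@i["tvec"],Rm[2])
E
```

```text
2.1 [ 0.4999193  -0.00161764  0.23983187] [ 3.12706670e+00 -3.00197832e-01  2.79559396e-04] [ 0.12468441  0.24991819 -0.27923394  1.85015186  0.07879228  1.05202815
 -1.94762629]
cam [ 0.57656647 -0.01626295  0.38686537] [-0.27819734  0.05294538 -0.95906362]
```

View pics/w1.png

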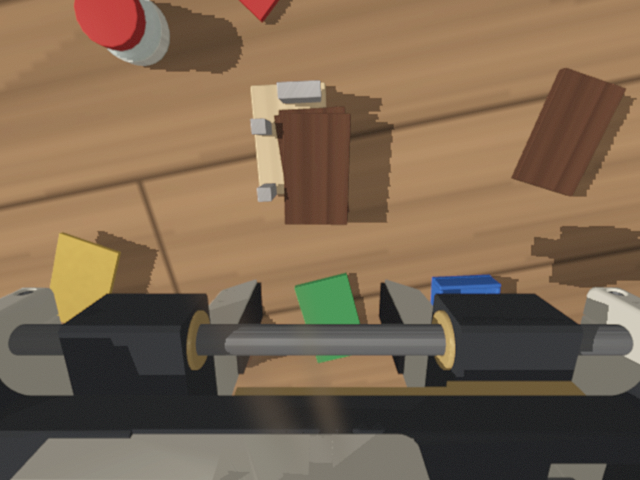

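The wrist view shows the jig clearly: posts at (260,126) and (266,193), stop at (300,92), pile centre at (316,165). I'll fit the jig pose from the steel tops.

```bash
cat >> h.py <<'E'
def jig(i,c0=(.56,.0)):
    P=cloud(i);h=cv2.cvtColor(i["color"],cv2.COLOR_RGB2HSV).astype(int)
    m=(h[...,1]<45)&(P[...,2]>.043)&(P[...,2]<.06)&(np.hypot(P[...,0]-c0[0],P[...,1]-c0[1])<.13)
    n,l,st,ce=cv2.connectedComponentsWithStats(m.astype(np.uint8));o=[]
    for k in range(1,n):
        if st[k,4]<15:continue
        q=P[l==k];z=np.median(q[:,2]);v,u=np.nonzero(l==k);o.append((st[k,4],ce[k].round(),z)+rect(ray(i,np.c_[u,v],z)[:,:2]))
    return o
E
python3 - <<'E'
from h import *
for n in("top0","w1"):
    i=dict(np.load(n+".npz"))
    for o in jig(i):print(n,o)
    print(plate(i,'k',(.47,.63,-.07,.04)))
    for P in [(.49,.275)]:
        try:print(plate(i,'y',(.38,.60,.18,.38)))
        except Exception as e:print(e)
    print(plate(i,'k',(.44,.63,-.36,-.16)))
E
```

```text
top0 (np.int32(122), array([321., 211.]), np.float64(0.05258894119679014), array([ 0.62560052, -0.00700068]), array([38.99074936, 13.74182892]), np.float64(1.4311216502615656))
top0 (np.int32(42), array([300., 223.]), np.float64(0.05305316075430145), array([0.60204407, 0.03658992]), array([13.82788467, 13.16334343]), np.float64(1.4077625317082623))
top0 (np.int32(39), array([295., 252.]), np.float64(0.053570541762025824), array([0.53866089, 0.04637661]), array([14.69455624, 10.48009205]), np.float64(0.003390895865375887))
(np.float64(0.04112848072119592), array([ 0.55066846, -0.00831385]), array([109.88352966,  65.92253876]), np.float64(-0.20096852744399563))
(np.float64(0.026961250643935075), array([0.49073468, 0.27512369]), array([67.84034729, 62.22924805]), np.float64(-0.5629392575370584))
(np.float64(0.03110242899382422), array([ 0.53696747, -0.26383054]), array([109.83804321,  66.65388489]), np.float64(-0.4702726366159613))
w1 (np.int32(767), array([299.,  90.]), np.float64(0.052017564898314286), array([ 0.6259295 , -0.00601844]), array([39.44412613, 14.92975903]), np.float64(1.4211076319306493))
w1 (np.int32(245), array([259., 126.]), np.float64(0.051984435447186596), array([0.60229877, 0.03704977]), array([15.01034069, 13.29213047]), np.float64(1.3795215725607353))
w1 (np.int32(215), array([265., 193.]), np.float64(0.051849428979223816), array([0.5401637 , 0.04646577]), array([15.22975445, 14.00909138]), np.float64(1.4779509411856275))
(np.float64(0.3340927202931768), array([ 0.52092712, -0.01306012]), array([115.91085052,  21.36717224]), np.float64(1.3782965184592983))
(np.float64(0.024391621908078656), array([0.50495016, 0.24983112]), array([81.84958649, 41.15813446]), np.float64(0.314699387717561))
(np.float64(0.03025967323020614), array([ 0.53776648, -0.26122675]), array([109.39904785,  69.41146851]), np.float64(-0.4725435140774712))
```

```bash
cat >> h.py <<'E'
H=np.array([.5648,.0025]);YJ=-.150
def J(x,y):
    c,s=np.cos(YJ),np.sin(YJ);return H+np.array([c*x-s*y,s*x+c*y])
def toJ(p):
    c,s=np.cos(YJ),np.sin(YJ);d=np.array(p)-H;return np.array([c*d[0]+s*d[1],-s*d[0]+c*d[1]])
E
python3 -c "
from cell import arm;from h import *
s=arm.observe();p=J(-.008,-.085);print(p);print(rel(s,(*p,.10),YJ+np.pi/2),rel(s,(*p,.018),YJ+np.pi/2))"
```

```text
[ 0.54418759 -0.08035004]
(array([0.0584, 0.069 , 0.1398]), np.float64(1.53)) (array([0.0584, 0.069 , 0.2218]), np.float64(1.53))
```

Emit:
jog_arm:
  moves:
    - [0.0584,0.069,0.12,-1.612]
    - [0.0584,0.069,0.12,-1.612]
    - [0.0584,0.069,0.12,-1.612]
    - [0.0584,0.069,0.12,-1.612]
    - [0.0584,0.069,0.12,-1.612]
    - [0.0584,0.069,0.12,-1.612]
    - [0.0584,0.069,0.12,-1.612]
    - [0.0584,0.069,0.12,-1.612]
    - [0.0584,0.069,0.12,-1.612]
    - [0.0584,0.069,0.12,-1.612]
    - [0.0584,0.069,0.17,-1.612]
    - [0.0584,0.069,0.2218,-1.612]
    - [0.0584,0.069,0.2218,-1.612]
    - [0.0584,0.069,0.2218,-1.612]

```text
clock: 3.9
position: [0.5449, -0.0796, 0.0193]
ee_rot: [2.381, 2.048, 0.001]
force: [0.8, 0.1, -0.9]
width: 0.654
gripper_force: 0.0
```

```bash
python3 -c "
from cell import arm;from h import *
s=arm.observe();print(s['joints'],s['force'],toJ(s['position'][:2]));print(rel(s,(*J(-.006,-.0425),.018),YJ+np.pi/2))"
```

```text
[ 0.40987897  0.65187673 -0.50958563  1.93092695  0.48876565  0.68239487
 -0.54948744] [ 0.80277727  0.11369267 -0.90388149] [-0.00740684 -0.08414372]
(array([0.0416, 0.0014, 0.0013]), np.float64(-0.0))
```

Emit:
jog_arm:
  moves:
    - [0.012,0,0.001,0]
    - [0.018,0,0.001,0]
    - [0.022,0,0.001,0]
    - [0.026,0,0.001,0]
    - [0.029,0,0.001,0]
    - [0.032,0,0.001,0]
    - [0.035,0,0.001,0]
    - [0.037,0,0.001,0]
    - [0.038,0,0.001,0]
    - [0.038,0,0.001,0]

```text
clock: 5.15
position: [0.55, -0.0421, 0.0169]
ee_rot: [-2.38, -2.05, -0.0]
force: [-0.2, -0.5, -0.1]
width: 0.657
gripper_force: 0.1
```

Emit:
jog_arm:
  moves:
    - [0.001,0,0,0]
    - [0.002,0,0,0]
    - [0.003,0,0,0]
    - [0.004,0,0,0]
    - [0.004,0,0,0]

```text
clock: 5.78
position: [0.5504, -0.0389, 0.0169]
ee_rot: [2.381, 2.049, -0.001]
force: [-0.7, -4.7, 1.6]
width: 0.652
gripper_force: 2.3
```

```bash
python3 -c "
from cell import arm;from h import *
s=arm.observe();print(s['joints'],s['force'],toJ(s['position'][:2]))
i=arm.get_image('wrist');cv2.imwrite('pics/w2.png',i['color'][...,::-1])"
```

```text
[ 0.33074141  0.65620712 -0.50411222  1.92872806  0.48905205  0.68013644
 -0.62338237] [-0.68667564 -4.74571356  1.55933501] [-0.0080181  -0.04304927]
```

View pics/w2.png

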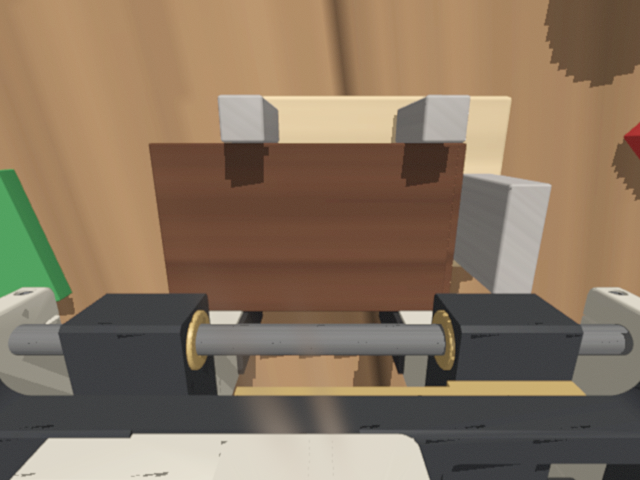

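The wrist view shows the top blank's far edge (y≈143) square against both posts, at (245,120) and (435,118). There's still a gap to the stop at (505,230). One firmer press, then back off for the x tap.

Emit:
jog_arm:
  moves:
    - [0.001,0,0,0]
    - [0.002,0,0,0]
    - [0.002,0,0,0]
    - [0.002,0,0,0]

```text
clock: 6.32
position: [0.5504, -0.0389, 0.0169]
ee_rot: [2.381, 2.047, -0.005]
force: [-1.8, -10.5, 2.5]
width: 0.657
gripper_force: 5.3
```

```bash
python3 -c "
from cell import arm;from h import *
s=arm.observe();print(s['force'],toJ(s['position'][:2]))
for p,z in(((-.02,-.09),.13),((-.105,-.004),.13),((-.105,-.004),.018)):print(rel(s,(*J(*p),z),YJ))"
```

```text
[ -1.83416544 -10.4591982    2.48066939] [-0.00807719 -0.04307709]
(array([-0.0473, -0.012 , -0.113 ]), np.float64(1.57))
(array([ 0.0386, -0.097 , -0.1132]), np.float64(1.57))
(array([ 0.039 , -0.0969, -0.0012]), np.float64(1.57))
```

Emit:
jog_arm:
  moves:
    - [-0.03,0,0,0]
    - [-0.045,-0.01,-0.05,0]
    - [-0.045,-0.01,-0.11,0]
    - [0.036,-0.097,-0.113,1.57]
    - [0.036,-0.097,-0.113,1.57]
    - [0.036,-0.097,-0.113,1.57]
    - [0.036,-0.097,-0.113,1.57]
    - [0.036,-0.097,-0.113,1.57]
    - [0.036,-0.097,-0.113,1.57]
    - [0.036,-0.097,-0.113,1.57]
    - [0.036,-0.097,-0.113,1.57]
    - [0.036,-0.097,-0.113,1.57]
    - [0.036,-0.097,-0.113,1.57]
    - [0.036,-0.097,-0.06,1.57]
    - [0.036,-0.097,-0.001,1.57]
    - [0.036,-0.097,-0.001,1.57]
    - [0.036,-0.097,-0.001,1.57]
  hand: 0.024

```text
clock: 8.45
position: [0.4602, 0.0141, 0.0184]
ee_rot: [-3.133, 0.23, 0.001]
force: [0.3, -0.3, 0.2]
width: 0.261
gripper_force: 0.0
```

```bash
python3 -c "
from cell import arm;from h import *
s=arm.observe();print(s['force'],toJ(s['position'][:2]),s['joints']);print(rel(s,(*J(-.0645,-.004),.018),YJ))"
```

```text
[ 0.31396004 -0.28907726  0.16681641] [-0.10512213 -0.00414195] [ 0.02755789  0.51296475 -0.22671479  2.16629586  0.23777263  0.48555043
 -2.09958789]
(array([ 0.0406, -0.    ,  0.0003]), np.float64(0.003))
```

Emit:
jog_arm:
  moves:
    - [0.012,0,0,0.003]
    - [0.018,0,0,0.003]
    - [0.022,0,0,0.003]
    - [0.026,0,0,0.003]
    - [0.029,0,0,0.003]
    - [0.032,0,0,0.003]
    - [0.035,0,0,0.003]
    - [0.037,0,0,0.003]
    - [0.039,0,0,0.003]
    - [0.041,0,0,0.003]
    - [0.042,0,0,0.003]
    - [0.042,0,0,0.003]

```text
clock: 9.95
position: [0.498, 0.0079, 0.0174]
ee_rot: [3.132, -0.236, -0.01]
force: [-11.5, 2.6, 8.4]
width: 0.261
gripper_force: 6.3
```

```bash
python3 -c "
from cell import arm;from h import *
s=arm.observe();print(s['force'],toJ(s['position'][:2]),rel(s,(0,0,0),YJ)[1])"
```

```text
[-11.51917623   2.64692196   8.432992  ] [-0.0668258  -0.00462181] -0.0
```

Emit:
jog_arm:
  moves:
    - [-0.03,0,0,0]
    - [-0.04,0,-0.07,0]
    - [-0.06,0,-0.2,0]
    - [-0.06,0,-0.2,0]
    - [-0.06,0,-0.2,0]
    - [-0.06,0,-0.2,0]

```text
clock: 10.7
position: [0.4432, 0.0165, 0.2185]
ee_rot: [-3.133, 0.238, -0.004]
force: [-0.6, -0.1, -0.4]
width: 0.265
gripper_force: 0.0
```

```bash
python3 - <<'E'
from cell import arm
from h import *
s=arm.observe();print(s["position"],s["force"])
i=arm.get_image("wrist");np.savez("w3.npz",**i);t=arm.get_image("top");np.savez("t3.npz",**t)
for n in(i,t):
    for o in jig(n):print(o)
    P=cloud(n);h=cv2.cvtColor(n["color"],cv2.COLOR_RGB2HSV)
    try:
        z,c,sz,a=plate(n,'k',(.48,.66,-.06,.06),.03);print("pile",z,toJ(c)*1e3,sz,a-YJ)
    except Exception as e:print(e)
u=proj(i,[[*H,.04]])[0];print(u)
x,y=int(u[0]),int(u[1]);c=i["color"][max(0,y-110):y+110,max(0,x-140):x+140,::-1]
cv2.imwrite("pics/w3.png",cv2.resize(c,None,fx=2.7,fy=2.7,interpolation=cv2.INTER_CUBIC))
E
```

```text
[0.44317863 0.0164545  0.21850642] [-0.63475245 -0.12108704 -0.35589399]
(np.int32(949), array([313.,   9.]), np.float64(0.05178034168352636), array([ 0.62354816, -0.00557593]), array([39.45230484, 13.24256897]), np.float64(1.4194941557842249))
(np.int32(375), array([266.,  48.]), np.float64(0.05186574545849571), array([0.60178375, 0.03743716]), array([15.48859024, 14.79833698]), np.float64(-0.15135010791029302))
(np.int32(281), array([270., 129.]), np.float64(0.051935223159481805), array([0.53935883, 0.04676025]), array([14.97038746, 13.34123516]), np.float64(1.41931425925259))
pile 0.28934506769847157 [-85.23966106  24.37065289] [31.82765579  8.376297  ] 1.5528940069194883
(np.int32(122), array([321., 211.]), np.float64(0.053136953035582246), array([ 0.6254707 , -0.00681836]), array([38.73703384, 13.88498497]), np.float64(1.407805541759867))
(np.int32(43), array([300., 223.]), np.float64(0.05166839105356565), array([0.60216248, 0.03662124]), array([13.84280872, 13.17762375]), np.float64(1.4077606674954994))
(np.int32(41), array([296., 252.]), np.float64(0.05259559495886004), array([0.53885913, 0.04617033]), array([13.5841713 , 12.75746632]), np.float64(1.3754586540017102))
pile 0.5902447792718526 [-82.02242391  10.36379033] [53.16117859  3.76104259] -1.1880452853620027
[315.08087371  91.78188117]
```

View pics/w3.png

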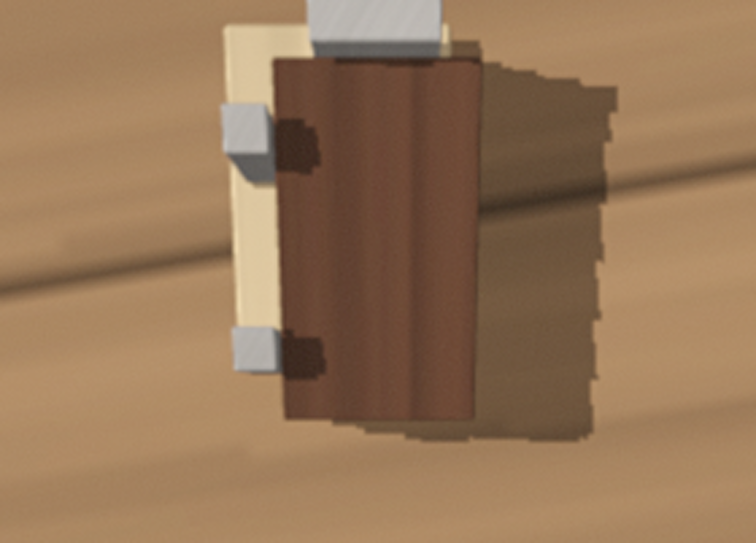

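The top blank is square to both posts at (250,240) in the crop, and near the stop (375,50). A darker bit at (465,48) may be a lower blank poking out, so I'll check it by depth.

```bash
python3 - <<'E'
from h import *
for n in("w3","t3"):
    i=dict(np.load(n+".npz"));P=cloud(i);h=cv2.cvtColor(i["color"],cv2.COLOR_RGB2HSV)
    q=np.stack([P[...,0]-H[0],P[...,1]-H[1]],-1);c,s=np.cos(YJ),np.sin(YJ)
    X=(c*q[...,0]+s*q[...,1])*1e3;Y=(-s*q[...,0]+c*q[...,1])*1e3;Z=P[...,2]*1e3
    b=(abs(X)<75)&(abs(Y)<60)
    top=b&(abs(Z-40)<4)&(h[...,2]<125)&(h[...,1]>60);top=big(top)
    v,u=np.nonzero(top);r=rect(ray(i,np.c_[u,v],np.median(P[top][:,2]))[:,:2]);print(n,"top",np.median(Z[top]),toJ(r[0])*1e3,r[1],r[2]-YJ)
    m=b&(Z>8)&(Z<36)&(h[...,2]<125)
    k=m&(X>40)&(Y<-10);print("low front",k.sum(),[a[k].round(0)[:12].tolist() for a in(X,Y,Z)])
    k=m&(X<40);print("low other",k.sum(),[a[k].round(0)[::6][:12].tolist() for a in(X,Y,Z)])
    if n=="w3":
        for yy in(105/2.7*1,):pass
        u=proj(i,[[*H,.04]])[0];x0=max(0,int(u[0])-140);y0=max(0,int(u[1])-110)
        for (a,bb) in((465,46),(475,50),(455,44),(465,40),(465,55)):
            U,V=x0+int(a/2.7),y0+int(bb/2.7);print((U,V),X[V,U].round(1),Y[V,U].round(1),Z[V,U].round(1),i["color"][V,U])
E
```

```text
w3 top 40.07525728025322 [0.28550153 0.47201055] [109.11019897  65.71633911] -0.0015128270528967092
low front 0 [[], [], []]
low other 70 [[26.0, 26.0, 25.0, 25.0, 25.0, 25.0, 25.0, 25.0, 25.0, 25.0, 25.0, 25.0], [46.0, 44.0, 38.0, 45.0, 39.0, 44.0, 39.0, 44.0, 39.0, 43.0, 37.0, 40.0], [36.0, 31.0, 33.0, 30.0, 29.0, 26.0, 25.0, 20.0, 22.0, 16.0, 17.0, 13.0]]
(347, 17) 70.4 -29.9 -0.3 [105  80  58]
(350, 18) 69.3 -32.7 0.6 [111  84  63]
(343, 16) 71.1 -26.1 0.2 [103  80  57]
(347, 14) 72.8 -29.9 0.0 [158 125  91]
(347, 20) 68.0 -30.0 -0.6 [101  77  57]
t3 top 40.65783222296749 [ 0.32504343 -0.63752465] [109.91578674  65.99794769] -0.000604822279234446
low front 2 [[64.0, 52.0], [-40.0, -32.0], [8.0, 35.0]]
low other 55 [[37.0, 33.0, 25.0, 22.0, 10.0, -7.0, -21.0, -39.0, -52.0, -51.0], [24.0, -7.0, 33.0, -22.0, -28.0, -32.0, 2.0, 38.0, 23.0, -51.0], [34.0, 34.0, 20.0, 36.0, 36.0, 36.0, 36.0, 19.0, 34.0, 8.0]]
```

The dark bit is only shadow on the table (z≈0). The top blank is within about 0.5 mm of home and nothing protrudes below it. Next is the separator.

```bash
python3 - <<'E'
from h import *
from cell import arm
for n in("top0","scene0","w1"):
    i=dict(np.load(n+".npz"));h=cv2.cvtColor(i["color"],cv2.COLOR_RGB2HSV).astype(int);P=cloud(i)
    m=big((h[...,0]>18)&(h[...,0]<36)&(h[...,1]>130)&(P[...,2]>.008)&(P[...,0]>.35)&(P[...,0]<.6)&(P[...,1]>.15)&(P[...,1]<.42));v,u=np.nonzero(m)
    z=np.median(P[m][:,2]);print(n,z,rect(ray(i,np.c_[u,v],.026)[:,:2]))
s=arm.observe()
for z in(.12,):print(rel(s,(.474,.287,z),-.562))
print(s["joints"])
E
```

```text
top0 0.026712622550138974 (array([0.4741644 , 0.28436365]), array([109.29788971,  66.17516327]), np.float64(-0.556800538066371))
scene0 0.025663287391911288 (array([0.47520816, 0.29006863]), array([110.29995728,  70.92937469]), np.float64(-0.5557180296622812))
w1 0.02588306403820051 (array([0.47541254, 0.28345688]), array([111.72955322,  67.64588165]), np.float64(-0.5602910101490837))
(array([-0.009 , -0.2725,  0.0964]), np.float64(0.411))
[ 0.13014388  0.18580284 -0.33048552  2.0009666   0.07271914  0.96782735
 -1.95869421]
```

Emit:
jog_arm:
  moves:
    - [-0.008,-0.2696,0.04,-2.73]
    - [-0.008,-0.2696,0.04,-2.73]
    - [-0.008,-0.2696,0.04,-2.73]
    - [-0.008,-0.2696,0.04,-2.73]
    - [-0.008,-0.2696,0.04,-2.73]
    - [-0.008,-0.2696,0.04,-2.73]
    - [-0.008,-0.2696,0.04,-2.73]
    - [-0.008,-0.2696,0.04,-2.73]
    - [-0.008,-0.2696,0.04,-2.73]
    - [-0.008,-0.2696,0.04,-2.73]
    - [-0.008,-0.2696,0.04,-2.73]
    - [-0.008,-0.2696,0.04,-2.73]
    - [-0.008,-0.2696,0.04,-2.73]
    - [-0.008,-0.2696,0.04,-2.73]
    - [-0.008,-0.2696,0.04,-2.73]
    - [-0.008,-0.2696,0.09,-2.73]
    - [-0.008,-0.2696,0.14,-2.73]
    - [-0.008,-0.2696,0.14,-2.73]
  hand: 0.0918

```text
clock: 13.05
position: [0.4723, 0.2822, 0.0732]
ee_rot: [-0.869, -3.012, 0.01]
force: [-0.5, 0.0, -0.3]
width: 1.002
gripper_force: 0.0
```

```bash
python3 - <<'E'
from h import *
from cell import arm
s=arm.observe();print(s["joints"]);i=arm.get_image("wrist");cv2.imwrite("pics/w4.png",i["color"][...,::-1])
print(rel(s,(.4745,.284,.032),-.557))
h=cv2.cvtColor(i["color"],cv2.COLOR_RGB2HSV).astype(int);P=cloud(i)
m=big((h[...,0]>18)&(h[...,0]<36)&(h[...,1]>130)&(abs(P[...,2]-.025)<.012));v,u=np.nonzero(m)
print(np.median(P[m][:,2]),rect(ray(i,np.c_[u,v],.026)[:,:2]),u.min(),u.max(),v.min(),v.max())
E
```

```text
[-0.0123357   0.70203819 -0.91691282  1.86985641  0.68710597  0.93348734
 -0.24645758]
(array([-0.0011,  0.003 ,  0.0412]), np.float64(-0.005))
0.026060443510883945 (array([0.46652686, 0.29125153]), array([90.32498169, 65.67260742]), np.float64(-0.5589957817529232)) 271 385 181 323
```

View pics/w4.png

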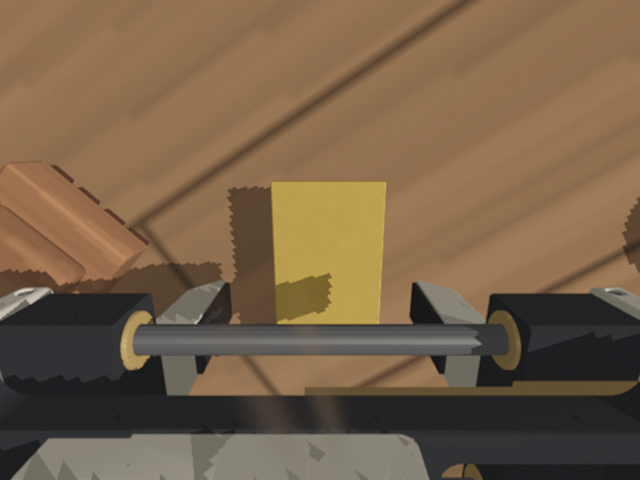

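The wrist view shows the separator at (272–385, 181–323) parallel to the jaws and centred between the fingers. I'll descend and grip.

Emit:
jog_arm:
  moves:
    - [-0.0007,0.004,0.03,-0.005]
    - [-0.0007,0.004,0.041,-0.005]
    - [-0.0007,0.004,0.041,-0.005]
    - [-0.0007,0.004,0.041,-0.005]

```text
clock: 13.6
position: [0.4784, 0.2878, 0.0382]
ee_rot: [0.865, 3.019, 0.002]
force: [0.2, -0.2, 0.1]
width: 1.0
gripper_force: 0.0
```

Emit:
jog_arm:
  moves:
    - [0,0,0,0]
    - [0,0,0,0]
    - [0,0,0,0]
    - [0,0,0,0]
    - [0,0,0,0]
    - [0,0,0,0]
  hand: 0.05
  newtons: 20

```text
clock: 14.35
position: [0.4782, 0.2877, 0.0371]
ee_rot: [0.865, 3.02, 0.001]
force: [0.7, 1.1, 1.7]
width: 0.545
gripper_force: 1.9
```

The grip missed high because the arm hadn't settled. Reopen and measure again.

Emit:
jog_arm:
  moves:
    - [0,0,-0.001,0]
    - [0,0,-0.001,0]
    - [0,0,-0.001,0]
    - [0,0,-0.001,0]
    - [0,0,-0.001,0]
    - [0,0,-0.001,0]
  hand: 0.0918

```text
clock: 15.1
position: [0.478, 0.2873, 0.0379]
ee_rot: [0.865, 3.02, -0.0]
force: [0.3, -0.1, -0.1]
width: 0.997
gripper_force: 0.0
```

```bash
python3 - <<'E'
from h import *
from cell import arm
s=arm.observe();i=arm.get_image("wrist");print(s["position"],s["width"])
print(rel(s,(.4747,.285,.032),-.557))
h=cv2.cvtColor(i["color"],cv2.COLOR_RGB2HSV).astype(int);P=cloud(i)
m=big((h[...,0]>18)&(h[...,0]<36)&(h[...,1]>130)&(abs(P[...,2]-.025)<.012));v,u=np.nonzero(m)
print(np.median(P[m][:,2]),rect(ray(i,np.c_[u,v],.026)[:,:2]),u.min(),u.max(),v.min(),v.max())
E
```

```text
[0.47799335 0.28726834 0.03791636] 0.9967358207077672
(array([ 0.0016, -0.0037,  0.0059]), np.float64(-0.001))
0.02605992050040278 (array([0.45687219, 0.29263141]), array([72.55116272, 65.62626648]), np.float64(-0.5572476162343687)) 235 375 184 323
```

Emit:
jog_arm:
  moves:
    - [0.002,-0.006,0,0]
    - [0.002,-0.006,0.003,0]
    - [0.002,-0.006,0.006,0]
    - [0.002,-0.006,0.006,0]
    - [0.002,-0.006,0.006,0]

```text
clock: 15.78
position: [0.4731, 0.2834, 0.0319]
ee_rot: [-0.865, -3.02, -0.0]
force: [0.0, -0.6, 0.1]
width: 0.997
gripper_force: 0.0
```

Emit:
jog_arm:
  moves:
    - [0,0,0,0]
    - [0,0,0,0]
    - [0,0,0,0]
    - [0,0,0,0]
    - [0,0,0,0]
  hand: 0.05
  newtons: 20

```text
clock: 16.4
position: [0.4731, 0.2832, 0.0319]
ee_rot: [0.865, 3.02, -0.0]
force: [-0.0, -0.4, 1.2]
width: 0.718
gripper_force: 20.0
```

```bash
python3 -c "
from cell import arm;from h import *
s=arm.observe()
for z in(.13,.07,.0535):print(rel(s,(*J(-.006,-.005),z),YJ))"
```

```text
(array([-0.2229, -0.1966, -0.098 ]), np.float64(-0.408))
(array([-0.2229, -0.1966, -0.038 ]), np.float64(-0.408))
(array([-0.2229, -0.1966, -0.0215]), np.float64(-0.408))
```

Emit:
jog_arm:
  moves:
    - [0,0,-0.04,0]
    - [0,0,-0.098,0]
    - [-0.05,-0.045,-0.098,-0.1]
    - [-0.1,-0.09,-0.098,-0.2]
    - [-0.15,-0.135,-0.098,-0.3]
    - [-0.2,-0.18,-0.098,-0.408]
    - [-0.2229,-0.1966,-0.098,-0.408]
    - [-0.2229,-0.1966,-0.098,-0.408]
    - [-0.2229,-0.1966,-0.098,-0.408]
    - [-0.2229,-0.1966,-0.06,-0.408]
    - [-0.2229,-0.1966,-0.038,-0.408]
    - [-0.2229,-0.1966,-0.038,-0.408]
    - [-0.2229,-0.1966,-0.038,-0.408]

```text
clock: 18.02
position: [0.5586, -0.0006, 0.0708]
ee_rot: [0.234, 3.132, 0.001]
force: [-0.0, -0.6, -0.2]
width: 0.716
gripper_force: 20.0
```

```bash
python3 -c "
from cell import arm;from h import *
s=arm.observe();print(toJ(s['position'][:2]),s['width'],s['joints'])
print(rel(s,(*J(-.006,-.005),.053),YJ))
i=arm.get_image('wrist');cv2.imwrite('pics/w5.png',i['color'][...,::-1])"
```

```text
[-0.00571017 -0.00397369] 0.7156033747873934 [ 0.58285701  0.76710099 -1.02904585  1.85572824  0.78944264  0.99247844
  0.6273688 ]
(array([ 0.0003, -0.001 ,  0.0178]), np.float64(0.001))
```

View pics/w5.png

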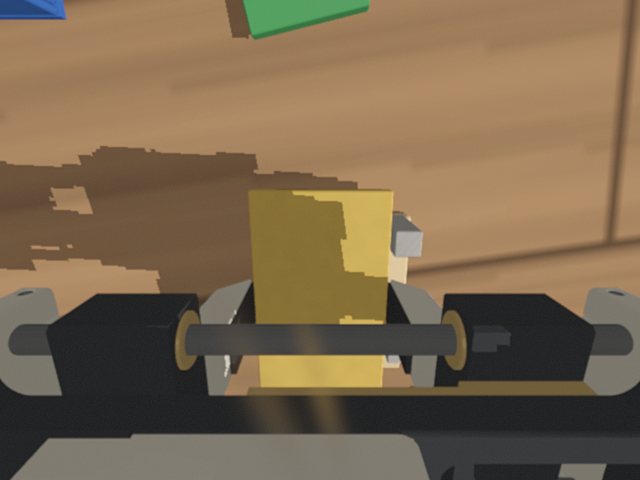

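The separator is held level at (250–392, 190–388), above the pile and clear of the post at (405,235). Lower and release.

Emit:
jog_arm:
  moves:
    - [0,-0.001,0.008,0]
    - [0,-0.001,0.014,0]
    - [0,-0.001,0.0175,0]
    - [0,-0.001,0.0185,0]
    - [0,-0.001,0.0185,0]
    - [0,-0.001,0.0185,0]

```text
clock: 18.82
position: [0.5578, -0.0027, 0.0519]
ee_rot: [-0.235, -3.133, 0.001]
force: [-3.1, -2.8, 7.3]
width: 0.71
gripper_force: 20.0
```

Emit:
jog_arm:
  moves:
    - [0,0,0,0]
    - [0,0,0,0]
    - [0,0,0,0]
    - [0,0,-0.03,0]
    - [0,0,-0.08,0]
    - [0,0,-0.13,0]
    - [0,0,-0.15,0]
    - [0,0,-0.15,0]
    - [0,0,-0.15,0]
  hand: 0.0918

```text
clock: 19.95
position: [0.5573, -0.0031, 0.1999]
ee_rot: [-0.235, -3.131, 0.001]
force: [-0.6, -1.1, 0.9]
width: 1.001
gripper_force: 0.0
```

```bash
python3 - <<'E'
from cell import arm
from h import *
s=arm.observe();print(s["position"],s["joints"])
i=arm.get_image("wrist");t=arm.get_image("top");np.savez("w6.npz",**i)
for n in(i,t):
    h=cv2.cvtColor(n["color"],cv2.COLOR_RGB2HSV).astype(int);P=cloud(n)
    m=(h[...,0]>18)&(h[...,0]<36)&(h[...,1]>130)&(abs(P[...,2]-.046)<.008)
    if m.sum()<300:print(m.sum());continue
    m=big(m);v,u=np.nonzero(m);r=rect(ray(n,np.c_[u,v],.046)[:,:2]);print(np.median(P[m][:,2]),toJ(r[0])*1e3,r[1],r[2]-YJ)
print(plate(t,'k',(.44,.63,-.36,-.16)),plate(i,'k',(.44,.63,-.36,-.16)))
print(rel(s,(.5372,-.2630,.1),-.470))
E
```

```text
[ 0.55728008 -0.00306108  0.19987189] [ 0.66698879  0.62944822 -1.15322613  1.72694642  0.61443844  1.20283836
  0.76896788]
0.04604345935244239 [-5.91885268 -5.78486737] [109.26021576  66.52802277] 0.00027069192912917983
152
(np.float64(0.03132770561904312), array([ 0.53673126, -0.26414758]), array([110.33011627,  66.52983093]), np.float64(-0.4800705394244167)) (np.float64(0.030232542804449244), array([ 0.53682196, -0.26054974]), array([111.93908691,  69.19923401]), np.float64(-0.4779565221511124))
(array([-0.0192, -0.2599,  0.1001]), np.float64(0.32))
```

Separator is flat at (−5.9, −5.8) mm. Now blank_d.

Emit:
jog_arm:
  moves:
    - [-0.0192,-0.06,0,0.15]
    - [-0.0192,-0.12,0,0.325]
    - [-0.0192,-0.18,0.03,0.325]
    - [-0.0192,-0.24,0.06,0.325]
    - [-0.0192,-0.26,0.12,0.325]
    - [-0.0192,-0.26,0.12,0.325]
    - [-0.0192,-0.26,0.12,0.325]
    - [-0.0192,-0.26,0.12,0.325]
    - [-0.0192,-0.26,0.12,0.325]

```text
clock: 21.18
position: [0.5395, -0.2613, 0.0833]
ee_rot: [0.735, 3.052, -0.0]
force: [-0.3, 0.0, 1.3]
width: 1.0
gripper_force: 0.0
```

```bash
python3 - <<'E'
from h import *
from cell import arm
s=arm.observe();i=arm.get_image("wrist");print(s["position"],s["joints"][6])
print(rel(s,(.537,-.2632,.032),-.475))
h=cv2.cvtColor(i["color"],cv2.COLOR_RGB2HSV).astype(int);P=cloud(i)
m=big((h[...,2]<125)&(abs(P[...,2]-.030)<.006)&(np.hypot(P[...,0]-.537,P[...,1]+.263)<.08));v,u=np.nonzero(m)
r=rect(ray(i,np.c_[u,v],.03)[:,:2]);print(np.median(P[m][:,2]),r,u.min(),u.max(),v.min(),v.max())
M=R.from_rotvec(s["ee_rot"]).as_matrix();print("plate visible centre in tool mm",M.T@(np.r_[r[0],.03]-s["position"])*1e3)
E
```

```text
[ 0.53948941 -0.2612991   0.08329259] 0.8320862315256694
(array([ 0.0015, -0.0028,  0.0513]), np.float64(0.002))
0.030068536079196722 (array([ 0.53049524, -0.25987222]), array([96.15695953, 65.51771545]), np.float64(-0.4742171110855047)) 260 370 176 323
plate visible centre in tool mm [ 8.79599139 -2.84609738 53.26877007]
```

Emit:
jog_arm:
  moves:
    - [0.002,-0.003,0.02,0]
    - [0.002,-0.003,0.04,0]
    - [0.002,-0.003,0.051,0]
    - [0.002,-0.003,0.051,0]
    - [0.002,-0.003,0.051,0]
    - [0.002,-0.003,0.051,0]

```text
clock: 21.98
position: [0.5355, -0.2642, 0.031]
ee_rot: [0.739, 3.052, -0.0]
force: [0.2, 0.1, 0.6]
width: 1.003
gripper_force: 0.0
```

Emit:
jog_arm:
  moves:
    - [0,0,0,0]
    - [0,0,0,0]
    - [0,0,0,0]
    - [0,0,0,0]
    - [0,0,0,0]
  hand: 0.05
  newtons: 20

```text
clock: 22.6
position: [0.5351, -0.2642, 0.0305]
ee_rot: [0.739, 3.053, -0.0]
force: [-0.3, 0.3, 0.7]
width: 0.718
gripper_force: 20.0
```

```bash
python3 -c "
from cell import arm;from h import *
s=arm.observe();print(s['position'])
for z in(.14,.077):print(rel(s,(*J(-.006,-.005),z),YJ))"
```

```text
[ 0.5350641  -0.26419986  0.03054039]
(array([ 0.0996,  0.2441, -0.1095]), np.float64(-0.325))
(array([ 0.0996,  0.2441, -0.0465]), np.float64(-0.325))
```

Emit:
jog_arm:
  moves:
    - [0,0,-0.05,0]
    - [0,0,-0.1095,0]
    - [0.02,0.05,-0.1095,-0.1]
    - [0.04,0.1,-0.1095,-0.2]
    - [0.06,0.15,-0.1095,-0.3]
    - [0.08,0.2,-0.1095,-0.325]
    - [0.0996,0.2441,-0.1095,-0.325]
    - [0.0996,0.2441,-0.1095,-0.325]
    - [0.0996,0.2441,-0.1095,-0.325]
    - [0.0996,0.2441,-0.07,-0.325]
    - [0.0996,0.2441,-0.0465,-0.325]
    - [0.0996,0.2441,-0.0465,-0.325]
    - [0.0996,0.2441,-0.0465,-0.325]
    - [0.0996,0.2441,-0.0465,-0.325]

```text
clock: 24.35
position: [0.5587, -0.0015, 0.078]
ee_rot: [0.235, 3.131, 0.0]
force: [0.7, -0.5, -0.8]
width: 0.717
gripper_force: 20.0
```

```bash
python3 -c "
from cell import arm;from h import *
s=arm.observe();print(toJ(s['position'][:2]),s['width'],s['position'][2])
print(rel(s,(*J(-.006,-.0055),.0575),YJ))"
```

```text
[-0.00540787 -0.00481924] 0.7169216119018929 0.07803313606400347
(array([ 0.0006, -0.0007,  0.0205]), np.float64(-0.0))
```

Emit:
jog_arm:
  moves:
    - [0,-0.001,0.008,0]
    - [0,-0.001,0.014,0]
    - [0,-0.001,0.018,0]
    - [0,-0.001,0.0205,0]
    - [0,-0.001,0.0205,0]
    - [0,-0.001,0.0205,0]

```text
clock: 25.1
position: [0.5578, -0.0025, 0.0565]
ee_rot: [-0.235, -3.133, 0.0]
force: [-0.8, -0.4, 1.1]
width: 0.715
gripper_force: 20.0
```

Emit:
jog_arm:
  moves:
    - [0,0,0,0]
    - [0,0,0,0]
    - [0,0,0,0]
    - [0,0,-0.03,0]
    - [0,0,-0.08,0]
    - [0,0,-0.13,0]
    - [0,0,-0.14,0]
    - [0,0,-0.14,0]
    - [0,0,-0.14,0]
  hand: 0.0918

```text
clock: 26.22
position: [0.5571, -0.0031, 0.1949]
ee_rot: [-0.235, -3.131, 0.001]
force: [0.8, 0.3, -0.7]
width: 1.002
gripper_force: 0.0
```

```bash
cat >> h.py <<'E'
def pile(n,z):
    h=cv2.cvtColor(n["color"],cv2.COLOR_RGB2HSV).astype(int);P=cloud(n)
    m=big((h[...,2]<125)&(h[...,1]>60)&(abs(P[...,2]-z)<.006)&(np.hypot(P[...,0]-H[0],P[...,1]-H[1])<.09))
    v,u=np.nonzero(m);r=rect(ray(n,np.c_[u,v],z)[:,:2]);return np.median(P[m][:,2]),toJ(r[0])*1e3,r[1],r[2]-YJ
E
python3 - <<'E'
from cell import arm
from h import *
s=arm.observe();i=arm.get_image("wrist");print(pile(i,.056))
cv2.imwrite("pics/w7.png",i["color"][...,::-1])
p=J(-.005,-.095);print(s["joints"][6],rel(s,(*p,.13),YJ+np.pi/2),rel(s,(*p,.02),YJ+np.pi/2))
E
```

```text
(np.float64(0.05606596915598806), array([-4.63821249, -5.97903684]), array([109.35317993,  65.75173187]), np.float64(0.0009311558794685426))
0.7680533688495417 (array([-0.0019, -0.0883,  0.065 ]), np.float64(1.571)) (array([-0.0021, -0.0882,  0.175 ]), np.float64(1.571))
```

View pics/w7.png

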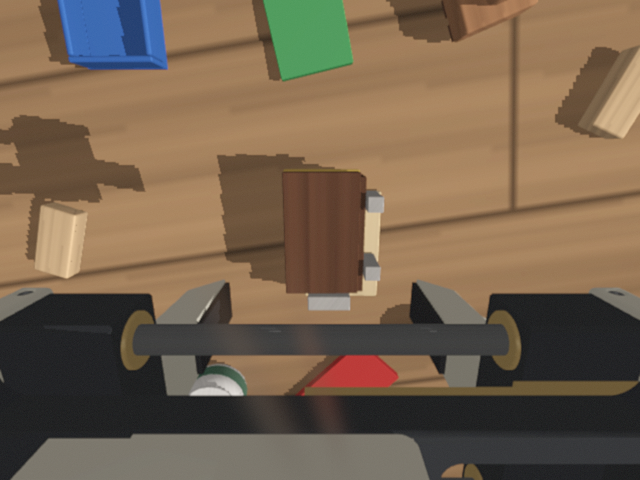

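The wrist view shows blank_d on the pile at (283–365, 170–293), with a thin strip of separator showing at y≈171. The posts are at (372,200) and (370,265), the stop at (330,302). Now the +y tap.

Emit:
jog_arm:
  moves:
    - [-0.002,-0.05,0.03,0.18]
    - [-0.002,-0.088,0.065,0.4]
    - [-0.002,-0.088,0.065,1.571]
    - [-0.002,-0.088,0.065,1.571]
    - [-0.002,-0.088,0.065,1.571]
    - [-0.002,-0.088,0.065,1.571]
    - [-0.002,-0.088,0.065,1.571]
    - [-0.002,-0.088,0.065,1.571]
    - [-0.002,-0.088,0.065,1.571]
    - [-0.002,-0.088,0.065,1.571]
    - [-0.002,-0.088,0.065,1.571]
    - [-0.002,-0.088,0.12,1.571]
    - [-0.002,-0.088,0.175,1.571]
    - [-0.002,-0.088,0.175,1.571]
    - [-0.002,-0.088,0.175,1.571]
    - [-0.002,-0.088,0.175,1.571]
  hand: 0.06

```text
clock: 28.28
position: [0.5483, -0.0899, 0.0236]
ee_rot: [2.38, 2.047, 0.004]
force: [-0.1, 0.6, 0.7]
width: 0.653
gripper_force: 0.0
```

```bash
python3 -c "
from cell import arm;from h import *
s=arm.observe();print(s['position'],s['force'],toJ(s['position'][:2]));print(rel(s,(*J(-.005,-.043),.018),YJ+np.pi/2))"
```

```text
[ 0.54832498 -0.08986518  0.02364667] [-0.13972424  0.55509456  0.68930316] [-0.00248714 -0.09379002]
(array([ 0.0508, -0.0025,  0.0056]), np.float64(0.0))
```

Emit:
jog_arm:
  moves:
    - [0.015,-0.002,0.004,0]
    - [0.03,-0.002,0.004,0]
    - [0.036,-0.002,0.004,0]
    - [0.04,-0.002,0.004,0]
    - [0.043,-0.002,0.004,0]
    - [0.046,-0.002,0.004,0]
    - [0.048,-0.002,0.004,0]
    - [0.05,-0.002,0.004,0]
    - [0.052,-0.002,0.004,0]
    - [0.053,-0.002,0.004,0]
    - [0.053,-0.002,0.004,0]
    - [0.053,-0.002,0.004,0]

```text
clock: 29.78
position: [0.5523, -0.0392, 0.0173]
ee_rot: [2.382, 2.046, -0.004]
force: [-1.6, -7.4, 2.4]
width: 0.653
gripper_force: 3.3
```

```bash
python3 -c "
from cell import arm;from h import *
s=arm.observe();print(s['position'],s['force'],toJ(s['position'][:2]))
print(rel(s,(*J(-.11,-.004),.13),YJ),rel(s,(*J(-.11,-.004),.02),YJ))"
```

```text
[ 0.55225953 -0.03923639  0.01732867] [-1.56210279 -7.40492687  2.43269696] [-0.00616264 -0.04314176]
(array([ 0.0387, -0.104 , -0.1127]), np.float64(1.57)) (array([ 0.039 , -0.1039, -0.0027]), np.float64(1.57))
```

Emit:
jog_arm:
  moves:
    - [-0.03,0,0,0]
    - [-0.045,-0.01,-0.05,0]
    - [-0.045,-0.01,-0.11,0]
    - [0.036,-0.104,-0.113,1.57]
    - [0.036,-0.104,-0.113,1.57]
    - [0.036,-0.104,-0.113,1.57]
    - [0.036,-0.104,-0.113,1.57]
    - [0.036,-0.104,-0.113,1.57]
    - [0.036,-0.104,-0.113,1.57]
    - [0.036,-0.104,-0.113,1.57]
    - [0.036,-0.104,-0.113,1.57]
    - [0.036,-0.104,-0.113,1.57]
    - [0.036,-0.104,-0.113,1.57]
    - [0.036,-0.104,-0.06,1.57]
    - [0.036,-0.104,-0.003,1.57]
    - [0.036,-0.104,-0.003,1.57]
    - [0.036,-0.104,-0.003,1.57]
    - [0.036,-0.104,-0.003,1.57]
  hand: 0.024

```text
clock: 32.02
position: [0.4568, 0.0141, 0.0226]
ee_rot: [-3.132, 0.234, -0.006]
force: [0.2, 0.3, -0.0]
width: 0.26
gripper_force: 0.0
```

```bash
python3 -c "
from cell import arm;from h import *
s=arm.observe();print(s['position'],s['force'],toJ(s['position'][:2]));print(rel(s,(*J(-.0665,-.004),.02),YJ))"
```

```text
[0.45684203 0.01410727 0.02256514] [ 0.18443601  0.28171081 -0.0135742 ] [-0.10848029 -0.0046561 ]
(array([ 0.042 , -0.0006,  0.0027]), np.float64(0.001))
```

Emit:
jog_arm:
  moves:
    - [0.015,0,0.002,0]
    - [0.025,0,0.002,0]
    - [0.03,0,0.002,0]
    - [0.033,0,0.002,0]
    - [0.036,0,0.002,0]
    - [0.038,0,0.002,0]
    - [0.04,0,0.002,0]
    - [0.042,0,0.002,0]
    - [0.0435,0,0.002,0]
    - [0.045,0,0.002,0]
    - [0.046,0,0.002,0]
    - [0.046,0,0.002,0]
    - [0.046,0,0.002,0]

```text
clock: 33.65
position: [0.4979, 0.0074, 0.018]
ee_rot: [3.132, -0.233, -0.007]
force: [-9.9, 2.2, 6.2]
width: 0.261
gripper_force: 4.9
```

```bash
python3 -c "
from cell import arm;from h import *
s=arm.observe();print(s['position'],s['force'],toJ(s['position'][:2]))"
```

```text
[0.49788774 0.00737758 0.0180295 ] [-9.8561398   2.15233778  6.22086988] [-0.0668898  -0.00517644]
```

Emit:
jog_arm:
  moves:
    - [-0.03,0,0,0]
    - [-0.04,0,-0.07,0]
    - [-0.055,0,-0.2,0]
    - [-0.055,0,-0.2,0]
    - [-0.055,0,-0.2,0]
    - [-0.055,0,-0.2,0]
    - [-0.055,0,-0.2,0]

```text
clock: 34.52
position: [0.4456, 0.015, 0.2169]
ee_rot: [3.132, -0.234, -0.004]
force: [0.3, -0.1, 0.4]
width: 0.258
gripper_force: 0.0
```

```bash
python3 - <<'E'
from cell import arm
from h import *
s=arm.observe();i=arm.get_image("wrist");t=arm.get_image("top");print(pile(i,.056),pile(t,.056))
for n in(i,t):
  for o in jig(n):print(o[0],o[2],toJ(o[3])*1e3)
  P=cloud(n);h=cv2.cvtColor(n["color"],cv2.COLOR_RGB2HSV).astype(int)
  m=(h[...,0]>18)&(h[...,0]<36)&(h[...,1]>150)&(P[...,2]>.03)&(P[...,2]<.056)&(np.hypot(P[...,0]-H[0],P[...,1]-H[1])<.09);print("yellow px",m.sum())
u=proj(i,[[*H,.04]])[0];x,y=int(u[0]),int(u[1]);c=i["color"][max(0,y-110):y+110,max(0,x-140):x+140,::-1]
cv2.imwrite("pics/w8.png",cv2.resize(c,None,fx=2.7,fy=2.7,interpolation=cv2.INTER_CUBIC))
E
```

```text
(np.float64(0.05606556546573857), array([0.03140276, 0.55467962]), array([109.01481628,  65.70806885]), np.float64(0.0006555187066453472)) (np.float64(0.05698091689047055), array([ 0.25427385, -0.6373331 ]), array([109.84358215,  65.95101929]), np.float64(0.000779222539279617))
792 0.05208108866127475 [61.59800101  0.76606236]
343 0.05190693326319002 [31.25417821 40.79625509]
258 0.0520052793411616 [-31.67216853  40.68042887]
yellow px 0
117 0.05322165148083885 [61.66588013 -0.31572562]
43 0.05355038923838108 [31.32800648 39.5264352 ]
38 0.052589452945388915 [-31.33510937  39.67267991]
yellow px 0
```

View pics/w8.png

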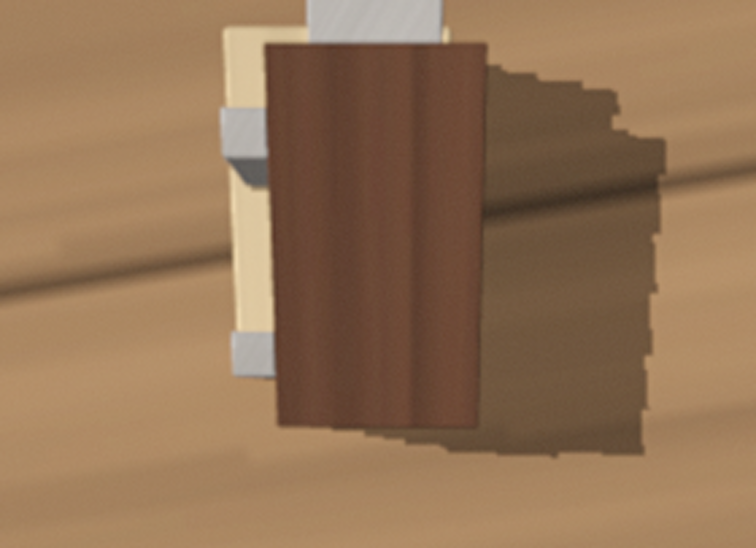

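blank_d sits square against the posts (250,130 and 252,352) and the stop (375,25) in the crop. No yellow shows beyond it, and both taps ended at the same stop positions as before (−43.1 and −66.9 mm). I'm handing it in.

```bash
python3 -c "
from cell import arm;print(arm.sign_off())"
```

```text
the job is handed in; nothing more can be done
None
```

I handed in the job at about 35 s of the 72 s. The top blank measured within about 0.7 mm and 0.001 rad of home, with nothing seen protruding below it, but I don't have the judge's verdict.

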